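# Release a quick-coupled instrument adapter and rack it

### The job

Take the blue adapter out of the quick coupling on the white bench stand: gently push the sprung collar fully back, turn it so it stays back, pull the adapter out and stand it fully down in the empty, blue-framed hole of the white rack. Then turn the collar back so that it springs forward again. Do not ram the collar against its stop or force it round, do not wrench at the adapter while it is locked, and leave the other things where they are.

Things in the scene. Friction and masses are not known exactly. Their poses are not given: they have to be found in the camera images.
- stand: White base plate, 130 mm square, top at z = 15 mm, with an upright quick coupling at its centre. Fixed; origin on the coupling's axis, 0 to 12 mm above the table (varies), z up. Above: 30 mm post, black seat ring (30-42 mm), collar (58-88 mm) round a steel tube (bore 16 mm, floor z = 45 mm, mouth z = 88 mm). On the plate: green mark at +x, orange mark 0.75 rad counter-clockwise of it.
- bore (a point): Point on the coupling's axis at the mouth of the tube, 88 mm above the stand's origin; fixed to the stand. The collar's top rim is level with it when the collar is forward (up).
- collar_top (a point): Centre of the collar's top rim; moves with it. Collar: round ribbed aluminium sleeve with a blue band, 38 mm diameter, 30 mm high; its orange line points to the green mark at home. Grip its sides from above, fingers either side of the adapter (top 28 mm above the rim, up to 41 mm with the collar down). Below its lower edge there is free room 43 mm down to the plate for fingertips.
- collar (a joint): Slide in m: 0 = forward (up), grows as it is pushed down (back). Spring: 5 N to start, 8 to 10 N at the bottom. A hidden adjuster puts the hard stop 8.5 to 13 mm down, differently each time. The collar can be turned only within the last 1.5 mm before the stop; turned and let go it stays there and the adapter is unlocked. Over 20 N on the stop (about 29 N total push) or its ledge is too much: go slowly, 5 mm/s.
- turn (a joint): Turn in rad: 0 = home (orange line at the green mark; only here can it slide), grows counter-clockwise seen from above to a stop at 0.80 (orange mark: 0.75). A ledge holds the collar back from about 0.2 on; 0.6 to 0.75 is a safe hold. Drag is light (about 0.1 N m). Turned back to below about 0.05 it springs up when let go.
- seat: Black seat ring (35 mm diameter, 30 to 42 mm above the stand's origin) below the collar. Inside it is the hidden stop and ledge that take the collar's push. Origin: that of the stand.
- adapter: Steel adapter with a blue hub, about 110 g, 71 mm long, upright in the coupling. Origin: centre of its lower end, z up. Tip 14 mm diameter to z = 10 mm, groove 8 mm to 20 mm, shank 14 mm to 45 mm, hub 20 mm diameter to 71 mm. Locked: lower end on the bore floor, 2 mm of play upward. Free: it pulls straight up 43 mm to clear the mouth. 
- pawl0: One of two small steel pawls hidden inside the coupling that lock the adapter's groove (at +x of the axis, 60 mm above the stand's origin); they part as the collar goes back. Neither may take more than 15 N from the adapter. Origin: that of the stand when locked, moves along the stand's +x.
- pawl1: The other pawl, at -x of the axis; moves along the stand's -x.
- rack: White plastic rack block, 60 x 150 x 42 mm (x, y, z), fixed on the table. Origin: centre of its underside; row of three holes along its y. Holes 20 mm diameter, 30 mm deep (floor 12 mm above the table). The two spare adapters in it stand up to 41 mm above its top: carry over them.
- rack_hole0 (a point): Centre of the mouth (top face, 42 mm up) of the empty hole with the blue square frame, at y = +55 mm of the rack; its neighbour, which is taken, is 60 mm away along -y. Fully down, the adapter's lower end is 30 mm below this point and its hub stands 15 mm clear of the rack's top.
- adapter_grey: Spare adapter, same shape as adapter but with a grey hub; stands in a hole of the rack. Leave alone. Origin: centre of its lower end.
- adapter_green: Spare adapter, same shape as adapter but with a green hub; stands in a hole of the rack. Leave alone. Origin: centre of its lower end.
- pot_a: Small white lidded plastic pot, 56 mm across, 24 mm high. Leave alone. Origin: centre of its underside, z up.
- pot_b: Small white lidded plastic pot, 56 mm across, 24 mm high, on top of pot_a. Leave alone. Origin: centre of its underside, z up.
- pot_c: Small white lidded plastic pot, 56 mm across, 24 mm high. Leave alone. Origin: centre of its underside, z up.
- driver: Screwdriver with a blue handle lying on the table between the stand and the rack. Leave alone. About 200 mm long, 30 mm thick; x along the shaft.
- beaker: Clear glass beaker, 64 mm across, 110 mm high. Leave alone. Origin: centre of its underside.
- vertebra: Cream plastic model vertebra, about 90 x 70 x 24 mm. Leave alone. Origin: underside of its round body.

How it is judged:
By the outcome, as a careful person would: the job done as asked, in the order asked, and still so for the second after the job is handed in, with the robot touching nothing.
It also fails if it takes over 66 s, if anything falls off the work surface, if the arm or the gripper's body presses on something with over 40 N, if the wrist force passes 120 N, or if a joint passes its speed limit or range.

### The arm

A 6-joint arm with a two-finger parallel gripper is mounted at the origin on the work surface. World frame = base frame: x ahead of the robot, y to its left, z up, the work surface at z = 0. Lengths are in m, angles in rad, forces in N, time in s.
With the tool pointing down it reaches from about 0.35 to 0.85 m from the base axis. Payload 8.1 kg.
Tool frame: the origin (TCP) lies where the fingers leave the gripper's body, on its centre line; the fingertips stand 84 mm ahead of it and the grasp point (between the pads) lies 65 mm ahead of it; z points along the fingers, y is the line along which they close (so a half turn about z gives the same grasp; the last joint's range is limited). The gripper opens to 93 mm and grips with 3 to 60 N. Pads are 15 mm wide; open, the fingers measure 128 mm over their backs; the gripper's body (75 mm by 188 mm) begins 65 mm behind the grasp point.
Start: joints at [1.171, 0.13, 1.488, -0, 1.523, -0.085], TCP at [0.186, 0.571, 0.303] pointing down, gripper open.
Joint ranges: [-2.96, 2.96], [-0.89, 2.26], [0.02, 2.5], [-1.34, 4.48], [0, 2.73], [-2.66, 2.66]. Speed limits (rad/s): [2.39, 2.39, 2.79, 3.14, 3.14, 3.14].

### API

Orientations are given as a rotation vector (axis times angle).
In Python, from plant import robot gives the robot as it stands.
- The arm moves only by the shell command python3 -m jog 'ROWS' [FORCE]. ROWS is text: rows parted by semicolons, each of 5 numbers parted by spaces: the opening, from 0 (shut) to 1 (fully open), then the shift along the tool's x, y, z in m, then the turn about the tool's z in degrees. A call has 1 to 10 rows; each row shifts and turns the commanded pose from where the row before left it, along the tool's axes as they then stand; what a row does not reach is not made up. A row lasts 1/12 s, in which the tool goes at most 41.7 mm and 7.16 degrees, less where a joint would pass 70% of its speed; a pose out of reach is approached as far as the arm can. A call with a gripper value outside its range is refused whole. The fingers move at their own pace and stop on an object; FORCE is the grip in N (left out, the last holds). Time passes only in rows, so rows that do not move let the fingers close. It gives the time, the measured TCP pose, the force, the opening and the grip force at its end, in the units of the state.
- robot.read_state(): the state, without advancing time (a new reading comes with each control period).
- robot.read_camera(name): name is "side" or "top"; returns a dict with "color" (400x640x3 uint8, red, green, blue), "intrinsics" (3x3 intrinsics, pixels), "pose" (4x4, takes a point from camera to world coordinates). Camera axes: x right, y down, z forward; pixel columns grow to the right and rows downward; lengths in m; the calibration is good to about 2 mm. A picture is of the moment at which its call begins. There is no depth.
- robot.close_job(): hands the job in; it is judged then, once.
The state is a dict: "t": time; "q": joint angles; "dq": joint speeds; "joint_torque": joint torques, N m; "tool_pos": TCP position; "orientation": TCP orientation; "force": force on the tool from outside, world axes, zero at the start; "wrist_torque": the same for the moment, N m; "opening": finger opening in m; "gripper_force": force on a finger pad.
Only numpy, scipy, OpenCV 4.12 (cv2) and the standard library are available. Lean on these libraries where they do the work, as an engineer would, in place of code of your own. Each camera call takes 0.05 s, during which the arm holds its last target. There are 200 camera calls.

## Working session

There is one attempt and no reset: what is moved stays moved. The work goes in short steps, Python scripts to look and compute and a shell command to move; the robot and the scene stay as the last step left them, time stands still between calls to the robot, and variables do not carry over. Pictures are saved under pics/ and viewed, at most 12 in all, crops included, and the job is handed in when it is done.

```bash
ls; mkdir -p pics; python3 - <<'E'
from plant import robot
import cv2,numpy as np
s=robot.read_state(); print({k:np.round(v,3).tolist() for k,v in s.items()})
for n in("side","top"):
    c=robot.read_camera(n); cv2.imwrite(f"pics/{n}0.png",c["color"][:,:,::-1]); print(n,np.round(c["intrinsics"],1).tolist(),np.round(c["pose"],4).tolist())
E
```

```text
pics
{'t': 0.0, 'q': [1.171, 0.131, 1.489, -0.0, 1.523, -0.085], 'dq': [-0.002, 0.0, 0.0, -0.0, 0.002, -0.001], 'joint_torque': [-0.0, -55.985, -49.176, 0.077, 0.036, -0.0], 'tool_pos': [0.186, 0.57, 0.302], 'orientation': [-0.492, -3.102, 0.003], 'force': [-0.256, -0.151, 0.324], 'wrist_torque': [0.011, 0.008, 0.004], 'gripper_force': 0.0, 'opening': 0.093}
side [[500.4, 0.0, 318.9], [0.0, 500.4, 202.5], [0.0, 0.0, 1.0]] [[0.8601, -0.261, 0.4382, 0.1341], [-0.5094, -0.3966, 0.7637, -0.8251], [-0.0255, -0.8801, -0.4742, 0.6088], [0.0, 0.0, 0.0, 1.0]]
top [[416.4, 0.0, 318.8], [0.0, 416.4, 204.4], [0.0, 0.0, 1.0]] [[-0.0243, -0.9908, 0.133, 0.4513], [-0.9997, 0.0246, 0.0012, -0.0045], [-0.0045, -0.1329, -0.9911, 1.2425], [0.0, 0.0, 0.0, 1.0]]
```

View pics/side0.png

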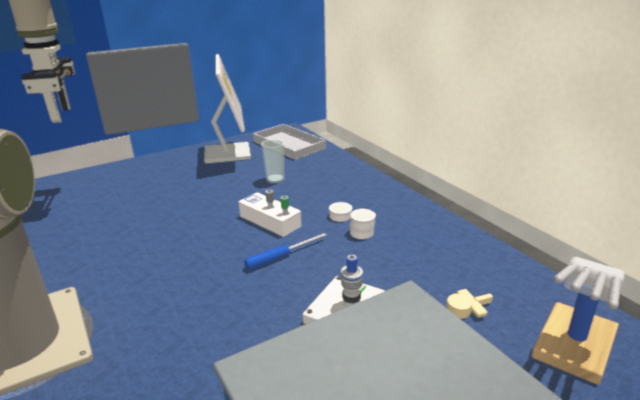

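View pics/top0.png

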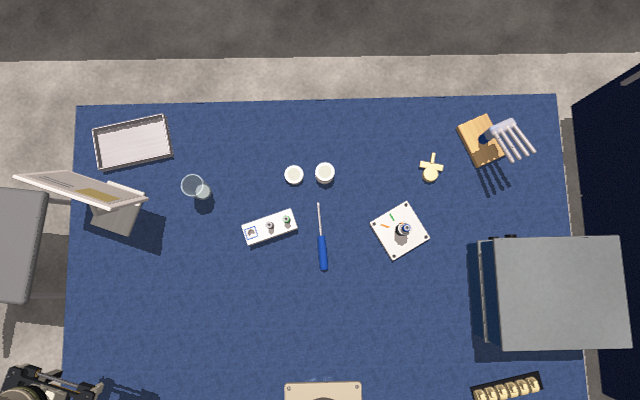

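```bash
cat > h.py <<'E'
import cv2,numpy as np
from plant import robot
def cam(n): return robot.read_camera(n)
def ray(c,uv):
    P=c["pose"];d=P[:3,:3]@np.linalg.solve(c["intrinsics"],[uv[0],uv[1],1.]);return P[:3,3],d/np.linalg.norm(d)
def onz(c,uv,z):
    o,d=ray(c,uv);return o+d*(z-o[2])/d[2]
def proj(c,p):
    P=c["pose"];v=c["intrinsics"]@(P[:3,:3].T@(np.asarray(p)-P[:3,3]));return v[:2]/v[2]
def cross(c1,u1,c2,u2):
    o1,d1=ray(c1,u1);o2,d2=ray(c2,u2)
    t=np.linalg.lstsq(np.c_[d1,-d2],o2-o1,rcond=None)[0];a,b=o1+d1*t[0],o2+d2*t[1];return (a+b)/2,np.linalg.norm(a-b)
def blobs(c,lo,hi,box,n=4,mn=3):
    x0,y0,x1,y1=box;h=cv2.cvtColor(c["color"][y0:y1,x0:x1],cv2.COLOR_RGB2HSV);m=cv2.inRange(h,np.array(lo),np.array(hi))
    k,l,st,ce=cv2.connectedComponentsWithStats(m);r=[(int(st[i,4]),np.round(ce[i]+[x0,y0],2).tolist(),(st[i,:4]+[x0,y0,0,0]).tolist()) for i in range(1,k) if st[i,4]>=mn]
    return sorted(r,reverse=True)[:n]
def crop(c,box,s):
    x0,y0,x1,y1=box;return cv2.resize(c["color"][y0:y1,x0:x1,::-1],None,fx=s,fy=s,interpolation=cv2.INTER_NEAREST)
E
python3 - <<'E'
from h import *
t=cam("top");s=cam("side")
A=crop(t,(362,195,437,265),5);B=crop(t,(235,200,310,250),5);C=crop(s,(300,245,390,335),5)[:, :400];C2=crop(s,(235,180,315,240),5)
im=np.zeros((600,780,3),np.uint8)
for I,x,y in((A,0,0),(B,0,350),(C,380,0),(C2,380,300)):
    I=I[:600-y,:780-x];im[y:y+I.shape[0],x:x+I.shape[1]]=I
cv2.imwrite("pics/z.png",im)
for n,c,bs,br in(("top",t,(362,195,437,265),(235,200,310,250)),("side",s,(300,245,392,335),(235,180,315,240))):
    print(n,"white stand",blobs(c,(0,0,140),(179,70,255),bs,2));print("rack white",blobs(c,(0,0,140),(179,70,255),br,2))
    print("green",blobs(c,(45,90,40),(85,255,255),bs),blobs(c,(45,90,40),(85,255,255),br));print("orange",blobs(c,(5,110,90),(22,255,255),bs));print("blue",blobs(c,(100,150,100),(125,255,255),bs),"rack",blobs(c,(100,100,120),(130,255,255),br))
E
```

```text
top white stand [(1865, [399.65, 229.91], [370, 200, 61, 60])]
rack white [(1109, [269.04, 225.96], [241, 208, 57, 38])]
green [(7, [391.57, 217.0], [390, 214, 4, 7])] [(7, [287.29, 221.0], [285, 219, 5, 4])]
orange [(14, [384.5, 225.5], [381, 224, 8, 4]), (3, [401.33, 222.67], [401, 222, 2, 2])]
blue [(5, [403.2, 228.0], [403, 226, 2, 5])] rack [(2234, [273.45, 221.87], [235, 200, 75, 50])]
side white stand [(3860, [348.67, 311.95], [300, 275, 92, 60]), (126, [355.35, 273.44], [344, 265, 20, 14])]
rack white [(1683, [269.93, 213.89], [238, 192, 64, 45]), (27, [268.59, 190.63], [265, 189, 9, 4])]
green [(6, [362.5, 288.83], [361, 287, 4, 4])] [(68, [284.51, 202.69], [280, 198, 9, 11])]
orange []
blue [(88, [351.58, 265.3], [347, 260, 10, 12])] rack [(2390, [279.08, 207.79], [235, 180, 80, 60])]
```

View pics/z.png

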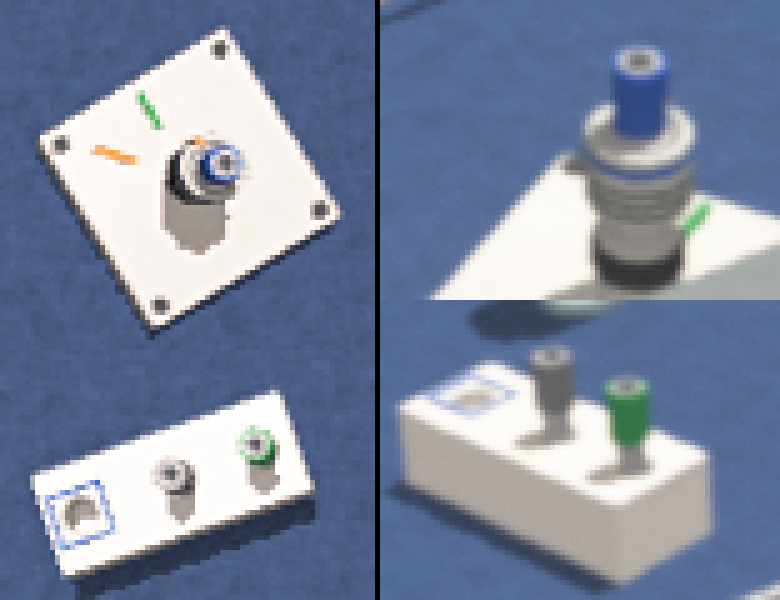

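```bash
cat >> h.py <<'E'
def dark_center(c,box):  # bright-hub socket etc
    pass
E
python3 - <<'E'
from h import *
t=cam("top");s=cam("side")
hub,g=cross(t,(406.7,226.9),s,(351.5,256.9));print("hubtop",hub,g)
hole,g=cross(t,(250.8,232.4),s,(253.3,197.1));print("hole",hole,g,"top@42",onz(t,(250.8,232.4),.042),"side@42",onz(s,(253.3,197.1),.042))
def rect(c,box):
    x0,y0,x1,y1=box;m=cv2.inRange(cv2.cvtColor(c["color"][y0:y1,x0:x1],cv2.COLOR_RGB2HSV),(0,0,140),(179,70,255))
    cs=max(cv2.findContours(m,0,1)[0],key=cv2.contourArea);return cv2.boxPoints(cv2.minAreaRect(cs))+[x0,y0]
for b,z in(((362,195,437,265),.021),((235,200,310,250),.042)):
    r=rect(t,b);p=np.array([onz(t,q,z)[:2] for q in r]);print("corners",p.round(4).tolist(),"mean",p.mean(0),"sides",np.linalg.norm(p-np.roll(p,1,0),axis=1).round(4),"ang",[round(float(np.degrees(np.arctan2(*(p[i]-p[i-1])[::-1]))),1) for i in range(4)])
h=hub[2]-.116
for z in(.015+h,):
  gm=onz(t,(391.57,217),z);om=onz(t,(384.5,225.5),z);gs=cross(t,(391.57,217),s,(362.5,288.83))
  print("h",h,"green",gm,"orange",om,gs)
  for m in(gm,om): print(np.degrees(np.arctan2(m[1]-hub[1],m[0]-hub[0])))
for u in((269.3,225.5),(286.4,219.1)): pass
print("greenhub/grey", onz(t,(235+257/5-.5,200+95/5-.5),.083),onz(t,(235+172/5-.5,200+124/5-.5),.083),"side",onz(s,(235+(627-380)/5-.5,180+85/5-.5),.083),onz(s,(235+(551-380)/5-.5,180+55/5-.5),.083))
print("driver blobs",blobs(t,(100,180,110),(125,255,255),(305,195,335,275)),blobs(t,(0,0,130),(179,60,255),(305,195,335,275)))
E
```

```text
hubtop [ 0.53356385 -0.23792797  0.12030048] 0.0025988601035827007
hole [0.53530935 0.19467286 0.0451432 ] 0.0003929525654952514 top@42 [0.53571341 0.19512429 0.042     ] side@42 [0.53736198 0.20042898 0.042     ]
corners [[0.5598, -0.1483], [0.6261, -0.2638], [0.5095, -0.3272], [0.4448, -0.2128]] mean [ 0.53504201 -0.23801641] sides [0.1319 0.1331 0.1328 0.1314] ang [29.3, -60.1, -151.5, 119.5]
corners [[0.5591, 0.2267], [0.6071, 0.0793], [0.5466, 0.0594], [0.4991, 0.2059]] mean [0.55298038 0.14283679] sides [0.0634 0.1551 0.0638 0.154 ] ang [19.1, -71.9, -161.8, 107.9]
h 0.00430047696787976 green [ 0.5725375  -0.21659158  0.01930048] orange [ 0.54794729 -0.19462439  0.01930048] (array([ 0.5722128 , -0.21620861,  0.02101088]), np.float64(0.00035027713388245793))
28.698793879498762
71.62590088762163
greenhub/grey [0.56931301 0.08996541 0.083     ] [0.55421633 0.13767314 0.083     ] side [0.56802016 0.0902865  0.083     ] [0.55209071 0.13691238 0.083     ]
driver blobs [(254, [322.32, 252.77], [318, 236, 10, 34])] [(88, [319.05, 218.02], [317, 202, 5, 34])]
```

```bash
cat >> h.py <<'E'
from scipy.spatial.transform import Rotation as Ro
def st(target=None,yaw=None):
    s=robot.read_state();R=Ro.from_rotvec(s["orientation"]).as_matrix();p=np.array(s["tool_pos"])
    y=np.degrees(np.arctan2(R[1,1],R[0,1]));print("t",round(s["t"],2),"grasp",(p+.065*R[:,2]).round(4),"tooly",round(y,1),"tilt",R[:2,2].round(4),"F",np.round(s["force"],1),"T",np.round(s["wrist_torque"],2),"open",round(s["opening"],4),"g",round(s["gripper_force"],1),"q6",round(s["q"][5],2))
    if target is not None: print("shift tool",(R.T@(np.array(target)-p-.065*R[:,2])).round(4), "" if yaw is None else f"turn {-(yaw-y):.1f}")
E
R="1 -0.0417 0 0 4;1 -0.0417 0 0 4;1 -0.0417 0 0 4;1 -0.0417 0 0 4;1 -0.0417 0 0 4;1 -0.0417 0 0 4;1 -0.0417 0 0 4;1 -0.0417 0 0 4;"
echo; python3 -m jog '1 -0.02 0 0 2;1 -0.0417 0 0 4;1 -0.0417 0 0 4;1 -0.0417 0 0 4;1 -0.0417 0 0 4;1 -0.0417 0 0 4;1 -0.0417 0 0 4;1 -0.0417 0 0 4;1 -0.0417 0 0 4;1 -0.0417 0 0 4'
python3 -c "
from h import *
st((.534,-.238,.26),-24)"
```

```text
t: 1.13
tool_pos: [0.5045, 0.3457, 0.3026]
orientation: [1.481, 2.771, 0.0]
force: [1.1, 0.4, 0.1]
opening: 0.0934
gripper_force: 0.0
t 1.13 grasp [0.5045 0.3457 0.2376] tooly 33.8 tilt [0.0001 0.0001] F [1.1 0.4 0.1] T [-0.04 -0.01  0.  ] open 0.0934 g 0.0 q6 -0.07
shift tool [-0.5017 -0.2999 -0.0224] turn 57.8
```

```bash
python3 -m jog '1 -0.0417 0 0 4;1 -0.0417 0 0 4;1 -0.0417 0 0 4;1 -0.0417 0 0 4;1 -0.0417 0 0 4;1 -0.0417 0 0 4;1 -0.0417 0 0 4;1 -0.0417 0 0 4;1 -0.0417 0 0 4;1 -0.0417 0 0 4' >/dev/null;  python3 -m jog '1 -0.0417 0 0 4;1 -0.0417 0 0 4;1 -0.0417 0 0 4;1 -0.0417 0 0 4;1 -0.02 0 0 2;1 0 0 0 0;1 0 0 0 0' >/dev/null
python3 -c "
from h import *
st((.534,-.238,.077),-24)"
```

```text
t 2.55 grasp [ 0.5728 -0.2274  0.2376] tooly -24.1 tilt [-0.0001  0.0004] F [-0.4 -0.2  0. ] T [-0.07  0.1   0.04] open 0.093 g 0.0 q6 -0.04
shift tool [-0.0256 -0.031   0.1606] turn -0.1
```

```bash
python3 -m jog '1 -0.0128 -0.0155 0.01 0;1 -0.0128 -0.0155 0.02 0;1 0 0 0.03 0;1 0 0 0.02 0;1 0 0 0 0;1 0 0 0 0' >/dev/null
python3 - <<'E'
from h import *
st((.534,-.238,.077),-24)
t=cam("top");s=cam("side")
A=crop(t,(362,190,442,270),5);C=crop(s,(300,215,400,325),4)
im=np.zeros((440,800,3),np.uint8);im[:400,:400]=A;im[:440,400:800]=C;cv2.imwrite("pics/a.png",im)
st0=robot.read_state();R=Ro.from_rotvec(st0["orientation"]).as_matrix();p=np.array(st0["tool_pos"])
for n,c in(("top",t),("side",s)): print(n,"tip axis",proj(c,p+.084*R[:,2]),"fingers tips in",[proj(c,p+.084*R[:,2]+R[:,1]*d).round(1) for d in(-.0465,.0465)],"hubtop",proj(c,(.534,-.238,.120)))
E
```

```text
t 3.05 grasp [ 0.5343 -0.2353  0.1568] tooly -23.9 tilt [-0.0023  0.0017] F [-0.2  0.2  0.6] T [-0.04  0.15 -0.01] open 0.0934 g 0.0 q6 -0.09
shift tool [-0.0027  0.0011  0.0798] turn 0.1
top tip axis [407.51241785 225.86220555] fingers tips in [array([401.2, 242.1]), array([413.8, 209.8])] hubtop [406.48063891 227.17853014]
side tip axis [353.04167297 246.04700271] fingers tips in [array([325.8, 248.5]), array([380. , 243.7])] hubtop [352.48293758 256.84812816]
```

View pics/a.png

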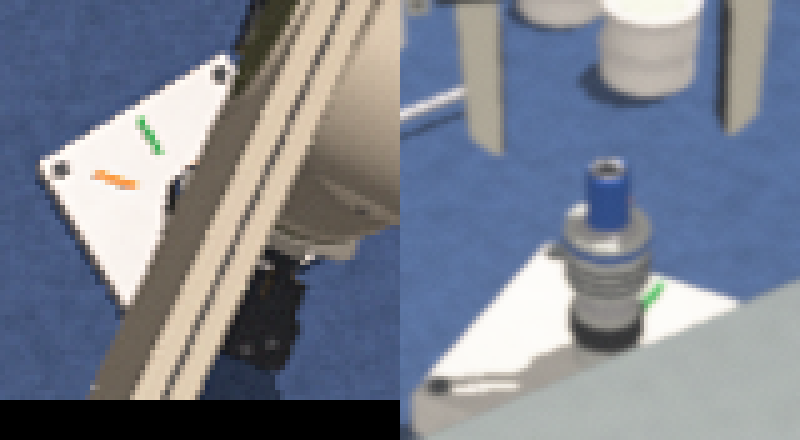

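```bash
python3 -m jog '1 0 0 0 0;1 0 0 0 0' >/dev/null;python3 -c "
from h import *
st((.5337,-.2378,.079),-24)"
```

```text
t 3.32 grasp [ 0.5358 -0.2373  0.1597] tooly -24.0 tilt [ 0.0027 -0.0014] F [-0.2 -0.4  0.8] T [-0.09  0.07 -0.05] open 0.0931 g 0.0 q6 -0.09
shift tool [-0.0013 -0.0019  0.0807] turn 0.0
```

```bash
python3 -m jog '1 -0.0005 -0.0005 0.02 0;1 0 -0.0005 0.02 0;1 0 0 0.02 0;1 0 0 0.012 0;0.8 0 0 0.007 0;0.7 0 0 0 0;0.6 0 0 0 0;0.55 0 0 0 0;0.5 0 0 0 0;0.48 0 0 0 0' >/dev/null;python3 -c "
from h import *
st((.5337,-.2378,.079),-24)"
```

```text
t 4.15 grasp [ 0.5342 -0.2376  0.08  ] tooly -24.0 tilt [ 0.0018 -0.0009] F [0.  0.1 0. ] T [-0.05  0.05  0.01] open 0.0577 g 0.0 q6 -0.09
shift tool [-0.0004 -0.0003  0.001 ] turn -0.0
```

Close gently with a low force first to read the lateral offset.

```bash
python3 -m jog '0.4 0 0 0 0;0.35 0 0 0 0;0.3 0 0 0 0;0.3 0 0 0 0;0.3 0 0 0 0;0.3 0 0 0 0' 5 >/dev/null;python3 - <<'E'
from h import *
st((.5337,-.2378,.079),-24)
s=robot.read_state();R=Ro.from_rotvec(s["orientation"]).as_matrix();print("Ftool",R.T@s["force"])
E
```

```text
t 4.65 grasp [ 0.5332 -0.2371  0.0789] tooly -24.0 tilt [-0.0004  0.0001] F [-3.7  2.   4.4] T [ 0.23  0.75 -0.03] open 0.0386 g 5.0 q6 -0.09
shift tool [-0.0005  0.0007 -0.0001] turn -0.0
Ftool [ 0.29003904 -4.22365231 -4.43329633]
```

```bash
python3 -m jog '0.3 0 -0.0007 0 0;0.3 0 -0.0007 0 0;0.3 0 0 0 0' 5 >/dev/null;python3 - <<'E'
from h import *
st()
s=robot.read_state();R=Ro.from_rotvec(s["orientation"]).as_matrix();print("Ftool",R.T@s["force"])
E
```

```text
t 4.9 grasp [ 0.5328 -0.2369  0.0791] tooly -24.0 tilt [ 0.0017 -0.0008] F [ 0.9 -0.8  2.3] T [-0.2  -0.13  0.03] open 0.0387 g 5.0 q6 -0.09
Ftool [-0.33543768  1.13408384 -2.33260785]
```

```bash
python3 -m jog '0.3 0 0 0 0;0.3 0 0 0 0;0.3 0 0 0.0004 0;0.3 0 0 0.0004 0;0.3 0 0 0.0004 0;0.3 0 0 0.0004 0;0.3 0 0 0.0004 0;0.3 0 0 0.0004 0' 35 >/dev/null;python3 -c "
from h import *
st()"
python3 -m jog '0.3 0 0 0.0004 0;0.3 0 0 0.0004 0;0.3 0 0 0.0004 0;0.3 0 0 0.0004 0;0.3 0 0 0.0004 0;0.3 0 0 0.0004 0;0.3 0 0 0.0004 0;0.3 0 0 0.0004 0;0.3 0 0 0.0004 0' >/dev/null;python3 -c "
from h import *
st()"
```

```text
t 5.57 grasp [ 0.5328 -0.2369  0.077 ] tooly -24.0 tilt [ 0.0015 -0.0008] F [ 3.6 -0.7  4.8] T [-0.39 -0.55 -0.  ] open 0.0381 g 35.0 q6 -0.09
t 6.32 grasp [ 0.5328 -0.2369  0.0735] tooly -24.0 tilt [ 0.0015 -0.0008] F [ 1.9 -0.3  5.2] T [-0.24 -0.44  0.03] open 0.0378 g 35.0 q6 -0.09
```

```bash
python3 -m jog '0.3 0 0 0.0004 0;0.3 0 0 0.0004 0;0.3 0 0 0.0004 0;0.3 0 0 0.0004 0;0.3 0 0 0.0004 0' |grep force;
python3 -m jog '0.3 0 0 0.0004 0;0.3 0 0 0.0004 0'|grep -E "^force|pos"
python3 -m jog '0.3 0 0 0.0004 0'|grep -E "^force|pos"
```

```text
force: [2.2, -0.1, 7.9]
gripper_force: 35.0
tool_pos: [0.5327, -0.2369, 0.1358]
force: [0.9, 0.7, 7.5]
tool_pos: [0.5327, -0.2369, 0.1354]
force: [1.5, -0.5, 6.9]
```

```bash
for i in 1; do python3 -m jog '0.3 0 0 0.0004 0'|grep -E "^force|pos"; done
python3 -m jog '0.3 0 0 0.0004 0'|grep -E "^force|pos"
python3 -m jog '0.3 0 0 0.0004 0'|grep -E "^force|pos"
```

```text
tool_pos: [0.5327, -0.2369, 0.1351]
force: [2.4, -0.6, 7.0]
tool_pos: [0.5327, -0.2369, 0.1347]
force: [2.8, -1.0, 6.9]
tool_pos: [0.5328, -0.2369, 0.1343]
force: [1.5, -0.4, 8.2]
```

```bash
python3 -m jog '0.3 0 0 0.0004 0'|grep -E "^force|pos"
python3 -m jog '0.3 0 0 0.0004 0'|grep -E "^force|pos"
python3 -m jog '0.3 0 0 0.0004 0'|grep -E "^force|pos"
```

```text
tool_pos: [0.5327, -0.2369, 0.1339]
force: [0.9, -0.9, 8.3]
tool_pos: [0.5328, -0.2369, 0.1335]
force: [1.7, -0.5, 8.2]
tool_pos: [0.5328, -0.2369, 0.1332]
force: [1.3, -1.2, 8.5]
```

```bash
python3 -m jog '0.3 0 0 0.0004 0'|grep -E "^force|pos"
python3 -m jog '0.3 0 0 0.0004 0'|grep -E "^force|pos"
python3 -m jog '0.3 0 0 0.0004 0'|grep -E "^force|pos"
```

```text
tool_pos: [0.5328, -0.2369, 0.1331]
force: [-0.0, 0.6, 14.0]
tool_pos: [0.5329, -0.2369, 0.133]
force: [-1.7, 2.1, 17.1]
tool_pos: [0.5329, -0.237, 0.133]
force: [-3.9, 2.2, 18.0]
```

```bash
python3 -m jog '0.3 0 0 -0.0006 0;0.3 0 0 -0.0006 0;0.3 0 0 0 0' >/dev/null;python3 -c "
from h import *
st()"
python3 -m jog '0.3 0 0 0 -2;0.3 0 0 0 -3;0.3 0 0 0 -3' >/dev/null;python3 -c "
from h import *
st()"
```

```text
t 7.98 grasp [ 0.5328 -0.237   0.0682] tooly -24.0 tilt [ 0.0016 -0.0009] F [ 2.2 -0.5  8.6] T [-0.12 -0.26  0.05] open 0.0378 g 35.0 q6 -0.09
t 8.23 grasp [ 0.5328 -0.2369  0.0681] tooly -15.9 tilt [ 0.0015 -0.0008] F [ 1.2 -0.8  8. ] T [-0.18 -0.35 -0.02] open 0.0378 g 35.0 q6 -0.23
```

```bash
python3 -m jog '0.3 0 0 0 -4;0.3 0 0 0 -4;0.3 0 0 0 -4;0.3 0 0 0 -4' >/dev/null;python3 -c "
from h import *
st()"
python3 -m jog '0.3 0 0 0 -4;0.3 0 0 0 -4;0.3 0 0 0 -4;0.3 0 0 0 -3;0.3 0 0 0 0' >/dev/null;python3 - <<'E'
from h import *
st()
t=cam("top");s=cam("side")
A=crop(t,(362,190,442,270),5);C=crop(s,(300,215,400,325),4)
im=np.zeros((440,800,3),np.uint8);im[:400,:400]=A;im[:440,400:800]=C;cv2.imwrite("pics/b.png",im)
E
```

```text
t 8.57 grasp [ 0.5328 -0.2369  0.0681] tooly 0.2 tilt [ 0.0013 -0.0006] F [ 0.4 -0.7  9.1] T [-0.06 -0.2  -0.03] open 0.0377 g 35.0 q6 -0.51
t 8.98 grasp [ 0.5327 -0.2368  0.0681] tooly 15.2 tilt [ 0.0011 -0.0005] F [0.7 0.1 8.3] T [ 0.01 -0.15  0.03] open 0.0379 g 35.0 q6 -0.77
```

View pics/b.png

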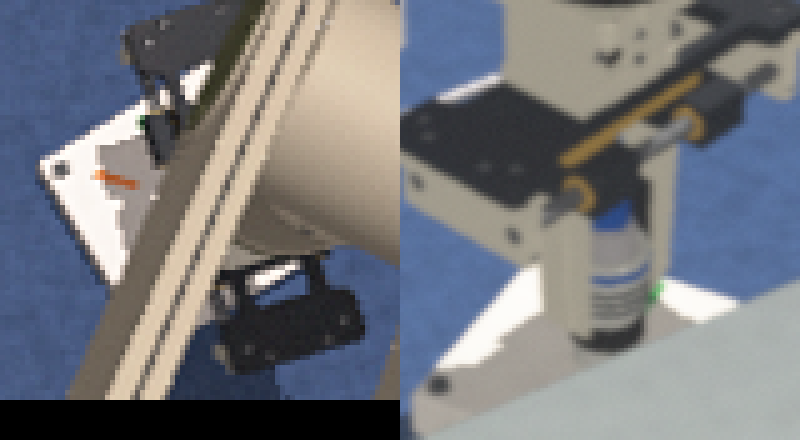

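```bash
python3 -m jog '0.3 0 0 -0.0004 0;0.3 0 0 -0.0004 0;0.3 0 0 0 0' |grep -E "^force|pos"
python3 -m jog '0.4 0 0 0 0;0.45 0 0 0 0;0.5 0 0 0 0;0.55 0 0 0 0;0.6 0 0 0 0;0.6 0 0 0 0' >/dev/null; python3 -c "
from h import *
st()"
```

```text
tool_pos: [0.5326, -0.2368, 0.1337]
force: [1.4, 0.2, 8.0]
t 9.83 grasp [ 0.5315 -0.2363  0.0673] tooly 15.0 tilt [-0.0013  0.0007] F [-1.1 -1.  -0.4] T [-0.11  0.07  0.06] open 0.0553 g 0.0 q6 -0.77
```

```bash
python3 -m jog '0.6 0 0 -0.015 0;0.6 0 0 -0.015 0;0.6 0 0 -0.014 0;0.4 0 0 0 0;0.3 0 0 0 0;0.25 0 0 0 0;0.15 0 0 0 0;0.1 0 0 0 0;0.1 0 0 0 0;0.1 0 0 0 0' 4 >/dev/null; python3 - <<'E'
from h import *
st()
s=robot.read_state();R=Ro.from_rotvec(s["orientation"]).as_matrix();print("Ftool",R.T@s["force"])
t=cam("top");s=cam("side")
A=crop(t,(362,190,442,270),5);C=crop(s,(300,215,400,325),4)
im=np.zeros((440,800,3),np.uint8);im[:400,:400]=A;im[:440,400:800]=C;cv2.imwrite("pics/c.png",im)
E
```

```text
t 10.67 grasp [ 0.5321 -0.236   0.1108] tooly 15.0 tilt [-0.0003  0.0011] F [ 5.2  0.7 -5.6] T [ 0.16 -0.81  0.01] open 0.0261 g 4.0 q6 -0.77
Ftool [-0.65695481  5.19145646  5.56083171]
```

View pics/c.png

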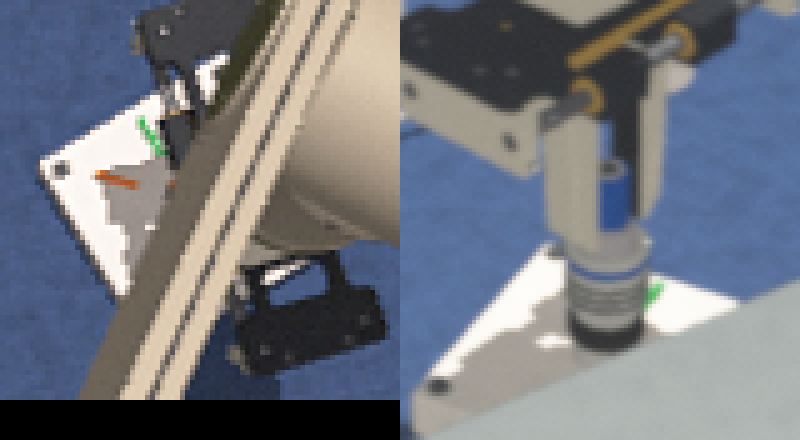

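```bash
python3 -m jog '0.1 0 0.0005 0 0;0.1 0 0.0005 0 0;0.1 0 0 0 0' 4 >/dev/null; python3 - <<'E'
from h import *
st()
s=robot.read_state();R=Ro.from_rotvec(s["orientation"]).as_matrix();print("Ftool",R.T@s["force"])
E
```

```text
t 11.02 grasp [ 0.5323 -0.236   0.111 ] tooly 15.0 tilt [-0.0021  0.0009] F [ 1.   0.7 -6.8] T [ 0.16 -0.07 -0.04] open 0.0257 g 4.0 q6 -0.77
Ftool [0.38345325 1.16225514 6.82600814]
```

```bash
python3 -m jog '0.1 0 0 0 0;0.1 0 0 0 0;0.1 0 0 0 0;0.1 0 0 0 0' 4 >/dev/null; python3 - <<'E'
from h import *
st()
s=cam("side");t=cam("top")
C=crop(s,(335,225,375,295),8);A=crop(t,(385,200,425,250),8);im=np.zeros((560,640,3),np.uint8);im[:,:320]=C;im[:400,320:]=A;cv2.imwrite("pics/d.png",im)
E
```

```text
t 11.35 grasp [ 0.5325 -0.2362  0.1115] tooly 15.0 tilt [-0.0014  0.0005] F [-2.   0.9 -5.3] T [ 0.22  0.43 -0.03] open 0.0255 g 4.0 q6 -0.77
```

View pics/d.png

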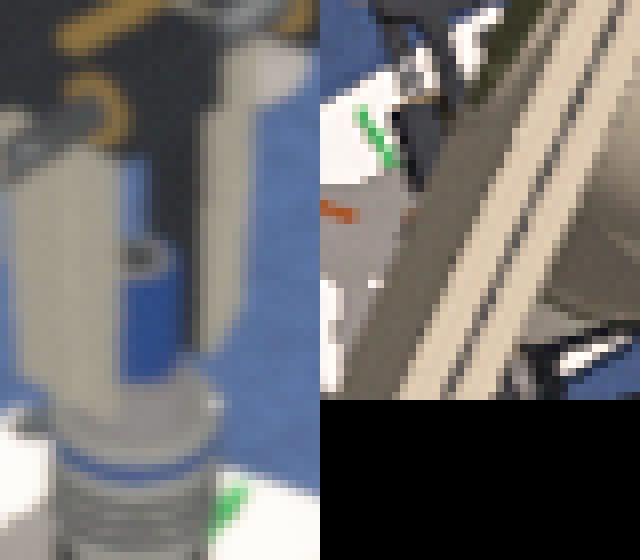

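The grip is 25 mm wide, not the 20 mm of the hub: the tips hold the exposed steel tube. I'll open, rise 9 mm and regrip.

```bash
python3 -m jog '0.3 0 0 0 0;0.4 0 0 0 0;0.45 0 0 0 0;0.45 0 0 -0.005 0;0.45 0 0 -0.004 0;0.45 0 0 0 0;0.45 0 0 0 0;0.45 0 0 0 0'  >/dev/null; python3 -m jog '0.35 0 0 0 0;0.3 0 0 0 0;0.25 0 0 0 0;0.15 0 0 0 0;0.1 0 0 0 0;0.1 0 0 0 0;0.1 0 0 0 0' 4 >/dev/null; python3 - <<'E'
from h import *
st()
s=robot.read_state();R=Ro.from_rotvec(s["orientation"]).as_matrix();print("Ftool",R.T@s["force"])
E
```

```text
t 12.7 grasp [ 0.533  -0.2363  0.1208] tooly 15.0 tilt [-0.0003  0.0002] F [-0.1 -0.4 -0.2] T [-0.08  0.14 -0.03] open 0.0197 g 4.0 q6 -0.77
Ftool [-0.40251915 -0.21486621  0.19256272]
```

```bash
python3 -m jog '0.1 0 0 0 0;0.1 0 0 0 0;0.1 0 0 -0.0005 0;0.1 0 0 -0.0005 0;0.1 0 0 -0.0005 0;0.1 0 0 -0.0005 0' 20 >/dev/null; python3 -c "
from h import *
st()"
python3 -m jog '0.1 0 0 -0.0005 0;0.1 0 0 -0.0005 0;0.1 0 0 -0.0005 0'  >/dev/null; python3 -c "
from h import *
st()"
```

```text
t 13.2 grasp [ 0.5331 -0.2363  0.123 ] tooly 15.0 tilt [ 0. -0.] F [ 0.3  1.2 -1.1] T [-0.06  0.06  0.02] open 0.0198 g 20.0 q6 -0.77
t 13.45 grasp [ 0.5331 -0.2363  0.1245] tooly 15.0 tilt [ 0.0001 -0.    ] F [ 0.1  1.1 -1.4] T [-0.1   0.01  0.04] open 0.0196 g 20.0 q6 -0.77
```

```bash
python3 -m jog '0.1 0 0 -0.005 0;0.1 0 0 -0.008 0;0.1 0 0 -0.01 0;0.1 0 0 -0.012 0;0.1 0 0 -0.015 0;0.1 0 0 -0.02 0;0.1 0 0 -0.02 0;0.1 0 0 -0.015 0;0.1 0 0 0 0;0.1 0 0 0 -2.6'  >/dev/null; python3 -c "
from h import *
st((.5355,.1948,.23),17.6)"
```

```text
t 14.28 grasp [ 0.5341 -0.2368  0.2318] tooly 17.5 tilt [ 0.0035 -0.0019] F [-0.4 -0.8 -0.6] T [-0.07  0.02 -0.  ] open 0.0194 g 20.0 q6 -0.81
shift tool [0.4112 0.1313 0.001 ] turn -0.1
```

```bash
python3 -m jog '0.1 0.015 0.005 0 0;0.1 0.03 0.01 0 0;0.1 0.037 0.012 0 0;0.1 0.037 0.012 0 0;0.1 0.037 0.012 0 0;0.1 0.037 0.012 0 0;0.1 0.037 0.012 0 0;0.1 0.037 0.012 0 0;0.1 0.037 0.012 0 0;0.1 0.037 0.012 0 0'  >/dev/null;python3 -m jog '0.1 0.035 0.01 0 0;0.1 0.024 0.007 0 0;0.1 0.011 0.003 0 0;0.1 0 0 0 0;0.1 0 0 0 0;0.1 0 0 0 0'  >/dev/null; python3 -c "
from h import *
st((.5355,.1948,.23),17.6)"
```

```text
t 15.62 grasp [0.5338 0.194  0.2291] tooly 17.5 tilt [-0.0005 -0.0007] F [-0.4 -0.1 -0.5] T [-0.1   0.03 -0.03] open 0.0196 g 20.0 q6 -0.05
shift tool [ 0.0002  0.0018 -0.0009] turn -0.1
```

```bash
python3 -m jog '0.1 0 0.001 0.02 0;0.1 0 0 0.025 0;0.1 0 0 0.025 0;0.1 0 0 0.02 0;0.1 0 0 0.01 0;0.1 0 0 0.004 0;0.1 0 0 0 0;0.1 0 0 0 0;0.1 0 0 0 0'  >/dev/null; python3 - <<'E'
from h import *
st((.5355,.1948,.12),17.6)
s=cam("side");C=crop(s,(225,145,315,240),6);cv2.imwrite("pics/e.png",C)
print("hole",proj(s,(.5355,.1948,.042)),"z+.01",proj(s,(.5355,.1948,.052)))
E
```

```text
t 16.37 grasp [0.5361 0.1954 0.1273] tooly 17.5 tilt [0.0027 0.0007] F [-0.  -0.3 -0.5] T [-0.09  0.02  0.  ] open 0.0197 g 20.0 q6 -0.05
shift tool [-0.0004 -0.0008  0.0073] turn -0.1
hole [253.54359674 198.18951801] z+.01 [253.18451885 194.55946487]
```

View pics/e.png

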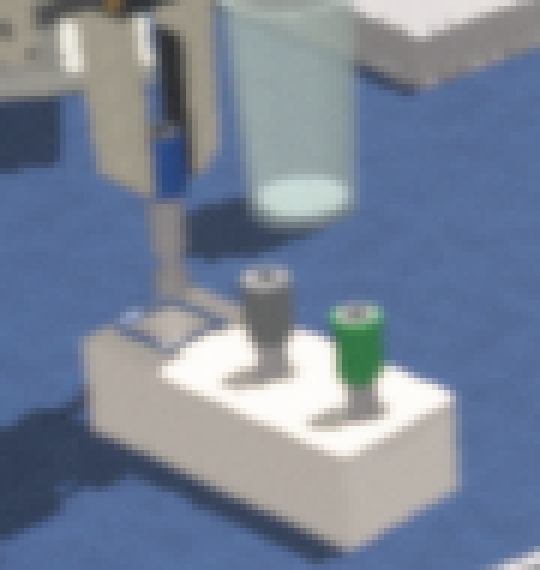

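```bash
python3 -m jog '0.1 0 -0.0008 0.003 0;0.1 0 0 0.003 0;0.1 0 0 0.003 0;0.1 0 0 0.002 0;0.1 0 0 0.002 0;0.1 0 0 0.002 0;0.1 0 0 0.002 0;0.1 0 0 0.002 0'  >/dev/null; python3 -c "
from h import *
st((.5355,.1948,.08),17.6)"
python3 -m jog '0.1 0 0 0.002 0;0.1 0 0 0.002 0;0.1 0 0 0.002 0;0.1 0 0 0.002 0'  >/dev/null; python3 -c "
from h import *
st((.5355,.1948,.08),17.6)"
```

```text
t 17.08 grasp [0.5341 0.1951 0.1062] tooly 17.6 tilt [-0.0001 -0.    ] F [-0.1 -0.2 -1.7] T [-0.02  0.02  0.03] open 0.0197 g 20.0 q6 -0.05
shift tool [-0.0007  0.0012  0.0262] turn -0.0
t 17.42 grasp [0.5342 0.1951 0.0983] tooly 17.6 tilt [0. 0.] F [-0.2  0.6 -1.4] T [-0.01  0.05  0.05] open 0.0197 g 20.0 q6 -0.05
shift tool [-0.0007  0.0012  0.0183] turn -0.0
```

```bash
python3 -m jog '0.1 0 0 0.002 0;0.1 0 0 0.002 0;0.1 0 0 0.002 0;0.1 0 0 0.002 0;0.1 0 0 0.002 0;0.1 0 0 0.001 0;0.1 0 0 0.001 0'  |grep -E "^force|pos"
python3 -m jog '0.1 0 0 0.001 0;0.1 0 0 0.001 0'  |grep -E "^force|pos"
python3 -m jog '0.1 0 0 0.001 0;0.1 0 0 0.001 0'  |grep -E "^force|pos"
```

```text
tool_pos: [0.5341, 0.1951, 0.1513]
force: [0.3, 0.2, -0.8]
tool_pos: [0.5342, 0.1951, 0.1494]
force: [-0.6, 1.0, -1.3]
tool_pos: [0.5342, 0.1951, 0.1474]
force: [-1.4, 0.4, -1.1]
```

```bash
python3 -m jog '0.1 0 0 0.001 0;0.1 0 0 0.001 0'  |grep -E "^force|pos"
python3 -m jog '0.1 0 0 0.0007 0;0.1 0 0 0.0007 0'  |grep -E "^force|pos"
python3 -m jog '0.1 0 0 0.0007 0;0.1 0 0 0.0007 0'  |grep -E "^force|pos"
```

```text
tool_pos: [0.5346, 0.1952, 0.1467]
force: [-5.1, -1.2, 14.3]
tool_pos: [0.535, 0.1953, 0.1466]
force: [-6.0, -1.2, 20.1]
tool_pos: [0.5357, 0.1955, 0.1463]
force: [-6.9, -1.6, 25.5]
```

```bash
python3 -m jog '0.1 0 0 -0.001 0;0.1 0 0 -0.001 0;0.1 0 0 -0.0008 0;0.1 0 0 0 0'  |grep -E "^force|pos"
python3 -m jog '0.25 0 0 0 0;0.35 0 0 0 0;0.45 0 0 0 0;0.45 0 0 0 0;0.45 0 0 0 0;0.45 0 0 -0.01 0;0.45 0 0 -0.015 0;0.45 0 0 -0.03 0;0.45 0 0 -0.03 0;0.45 0 0 -0.02 0'  >/dev/null; python3 - <<'E'
from h import *
st((.5330,-.2365,.19),15)
s=cam("side");C=crop(s,(225,145,315,240),6);cv2.imwrite("pics/f.png",C)
E
```

```text
tool_pos: [0.5349, 0.1953, 0.1465]
force: [-1.6, -1.1, 7.1]
t 20.0 grasp [0.535  0.1953 0.1892] tooly 17.6 tilt [0.0029 0.0008] F [1.6 0.3 0.7] T [-0.07  0.04  0.01] open 0.0417 g 0.0 q6 -0.05
shift tool [-0.4111 -0.1322 -0.0011] turn 2.6
```

View pics/f.png

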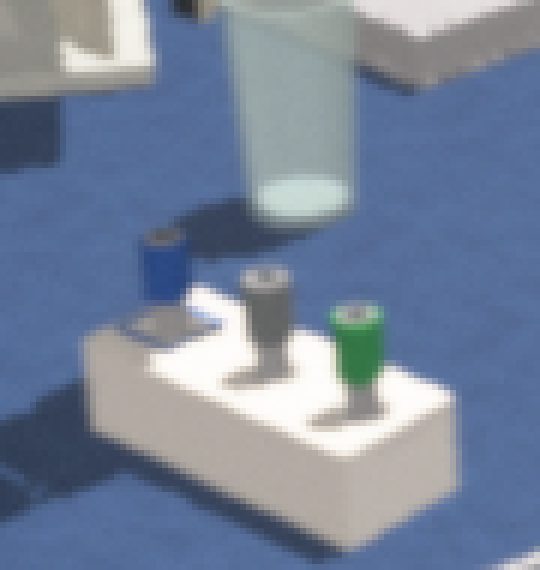

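```bash
python3 -m jog '0.6 -0.015 -0.005 -0.005 0;0.6 -0.03 -0.01 0 0;0.6 -0.037 -0.012 0 0;0.6 -0.037 -0.012 0 0;0.6 -0.037 -0.012 0 0;0.6 -0.037 -0.012 0 0;0.6 -0.037 -0.012 0 0;0.6 -0.037 -0.012 0 0;0.6 -0.037 -0.012 0 0;0.6 -0.037 -0.012 0 0'  >/dev/null;python3 -m jog '0.6 -0.035 -0.01 0 0;0.6 -0.024 -0.007 0 0;0.6 -0.011 -0.004 0 2.6;0.6 0 0 0 0;0.6 0 0 0 0;0.6 0 0 0 0;0.6 0 0 0 0'  >/dev/null; python3 - <<'E'
from h import *
st((.5327,-.2368,.068),15.2)
s=cam("side");t=cam("top");C=crop(s,(300,245,390,325),4);A=crop(t,(362,190,442,270),4);im=np.zeros((320,700,3),np.uint8);im[:320,:360]=C;im[:320,360:680]=A;cv2.imwrite("pics/g.png",im)
E
```

```text
t 21.47 grasp [ 0.5325 -0.2353  0.1906] tooly 15.1 tilt [0.0001 0.0003] F [ 0.9 -0.3 -0.3] T [-0.1   0.07  0.01] open 0.0559 g 0.0 q6 -0.77
shift tool [-0.0015 -0.0003  0.1226] turn -0.1
```

View pics/g.png

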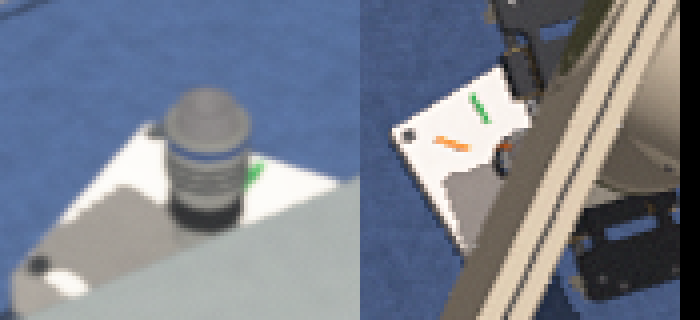

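```bash
python3 -m jog '0.6 -0.001 0 0.02 0;0.6 0 0 0.025 0;0.6 0 0 0.025 0;0.6 0 0 0.025 0;0.6 0 0 0.018 0;0.6 0 0 0.009 0;0.6 0 0 0 0;0.6 0 0 0 0;0.6 0 0 0 0'  >/dev/null;python3 -m jog '0.5 0 0 0 0;0.45 0 0 0 0;0.4 0 0 0 0;0.35 0 0 0 0;0.3 0 0 0 0;0.3 0 0 0 0;0.3 0 0 0 0' 4 >/dev/null; python3 - <<'E'
from h import *
st((.5327,-.2368,.068),15.2)
s=robot.read_state();R=Ro.from_rotvec(s["orientation"]).as_matrix();print("Ftool",R.T@s["force"])
E
```

```text
t 22.9 grasp [ 0.533  -0.2379  0.0691] tooly 15.0 tilt [ 0.001  -0.0007] F [-0.7 -1.   6. ] T [-0.07  0.21  0.02] open 0.0383 g 4.0 q6 -0.77
shift tool [ 0.0011 -0.      0.0011] turn -0.2
Ftool [-0.75427037 -0.88481614 -5.9892075 ]
```

```bash
python3 -m jog '0.3 0.0008 0 0 0;0.3 0 0 0 0;0.3 0 0 0 0;0.3 0 0 0 2;0.3 0 0 0 4;0.3 0 0 0 4;0.3 0 0 0 4' 32 >/dev/null; python3 -c "
from h import *
st()"
python3 -m jog '0.3 0 0 0 4;0.3 0 0 0 4;0.3 0 0 0 4;0.3 0 0 0 4;0.3 0 0 0 3;0.3 0 0 0 2' >/dev/null; python3 -c "
from h import *
st()"
```

```text
t 23.48 grasp [ 0.5328 -0.2377  0.0692] tooly 0.8 tilt [ 0.0011 -0.0015] F [-1.5 -3.5  5.7] T [-0.69  0.26  0.07] open 0.0378 g 32.0 q6 -0.52
t 23.98 grasp [ 0.5326 -0.2377  0.0692] tooly -20.2 tilt [ 0.0007 -0.0015] F [-1.6 -3.1  5.8] T [-0.59  0.42  0.03] open 0.0381 g 32.0 q6 -0.15
```

```bash
python3 -m jog '0.3 0 0 0 1;0.3 0 0 0 1;0.3 0 0 0 1;0.3 0 0 0 0' >/dev/null; python3 -c "
from h import *
st()"
python3 -m jog '0.3 0 0 0 0.5;0.3 0 0 0 0' >/dev/null; python3 -c "
from h import *
st()"
```

```text
t 24.32 grasp [ 0.5326 -0.2376  0.0692] tooly -23.1 tilt [ 0.0006 -0.0014] F [-1.5 -2.4  6.3] T [-0.61  0.42 -0.01] open 0.038 g 32.0 q6 -0.1
t 24.48 grasp [ 0.5326 -0.2376  0.0692] tooly -23.6 tilt [ 0.0006 -0.0013] F [-3.  -3.5  6.2] T [-0.62  0.43  0.02] open 0.038 g 32.0 q6 -0.1
```

```bash
python3 -m jog '0.3 0 0 -0.0005 0;0.3 0 0 -0.0005 0;0.3 0 0 -0.0005 0;0.3 0 0 -0.0005 0;0.3 0 0 0 0' >/dev/null; python3 -c "
from h import *
st()"
```

```text
t 24.9 grasp [ 0.5326 -0.2376  0.0712] tooly -23.5 tilt [ 0.0006 -0.0014] F [-2.  -3.2  6.9] T [-0.66  0.4  -0.04] open 0.038 g 32.0 q6 -0.1
```

```bash
python3 -m jog '0.3 0 0 -0.001 0;0.3 0 0 -0.001 0;0.3 0 0 -0.001 0;0.3 0 0 -0.001 0;0.3 0 0 -0.001 0;0.3 0 0 -0.001 0;0.3 0 0 -0.001 0;0.3 0 0 0 0' >/dev/null; python3 -c "
from h import *
st()"
python3 -m jog '0.35 0 0 0 0;0.4 0 0 0 0;0.45 0 0 0 0;0.5 0 0 0 0;0.6 0 0 0 0;0.6 0 0 -0.02 0;0.6 0 0 -0.03 0;0.6 0 0 -0.03 0;0.6 0 0 -0.03 0;0.6 0 0 -0.03 0' >/dev/null
python3 -m jog '0.6 0.04 0 0 0;0.6 0.04 0 0 0;0.6 0.04 0 0 0;0.6 0.04 0 0 0;0.6 0 0 0 0;0.6 0 0 0 0' >/dev/null
python3 - <<'E'
from h import *
st()
s=cam("side");t=cam("top");C=crop(s,(300,245,390,325),4);A=crop(t,(362,190,442,270),4);B=crop(t,(235,200,310,250),4);im=np.zeros((520,700,3),np.uint8);im[:320,:360]=C;im[:320,360:680]=A;im[320:,:300]=B;cv2.imwrite("pics/i.png",im)
E
```

```text
t 25.57 grasp [ 0.5326 -0.2375  0.0779] tooly -23.5 tilt [ 0.0006 -0.0012] F [ 0.1 -5.   5. ] T [-1.14  0.14 -0.  ] open 0.0381 g 32.0 q6 -0.1
t 26.9 grasp [ 0.5964 -0.0874  0.2166] tooly -23.3 tilt [-0.0014  0.0008] F [-0.2 -0.3  0. ] T [-0.09  0.13 -0.03] open 0.0559 g 0.0 q6 0.18
```

View pics/i.png

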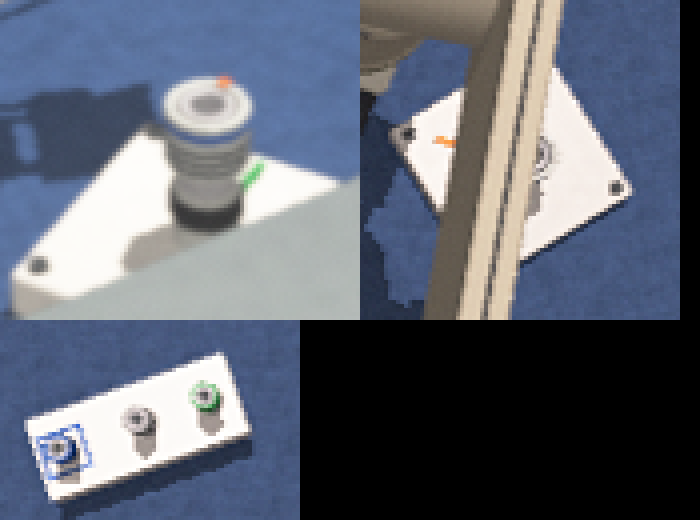

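The collar is up: the rim is level with the tube mouth, and the orange line at (225,82) points toward the green mark. The blue adapter stands in the framed hole at (63,448) and the robot is clear of everything.

```bash
python3 -c "
from plant import robot
print(robot.close_job())"
```

```text
the job is handed in; nothing more can be done
None
```

The job is handed in after about 27 s of robot time: the last pictures show the blue adapter fully down in the blue-framed hole and the collar turned home and sprung forward; the only slip was a brief 4 N grip on the fixed steel tube by mistake, and the wrist force readings peaked at about 26 N as the adapter bottomed in the rack.

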